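Turn a rock core line-up and lay it in the tester

TASK

Roll the grey rock core along the bench, without lifting it, until its blue line faces straight up. Then pick it up and, keeping the blue line on top, lay it gently in the two V-notches of the tester's rest, about midway between the two brass probes, and let go. Leave the brown core, the tape roll and the gel jar where they are.

Things in the scene. Friction and masses are not known exactly. Their poses are not given: they have to be found in the camera images.
- core (a point): Centre of the loose grey rock core, a solid cylinder 50 mm in diameter, 120 mm long, 0.4 to 0.7 kg, lying on the bench (centre 25 mm up). x axis: along its length; z axis: from the centre out through the blue line, which faces up when z does. It rolls without slipping (25 mm of travel per rad) when pushed slowly sideways at mid-height, and stops when the pushing stops.
- line (a point): Middle of the blue line on the core's round surface, 25 mm from its centre. The line is 12 mm wide, runs the whole length and on down each end face to the centre; a thinner black line (5 mm) marks the opposite side likewise. At the start the blue line is about 1.9 rad (110 degrees) round from the top, to one side.
- rest (a point): Where the core's centre lies when it rests midway in the fixed tester rest: on the rest's middle, 49.4 mm above the bench. x axis: along the rest, the way the core must lie (either way round); z up. The rest is a grey base plate 210 x 90 x 10 mm (its top 39 mm below this point) with two white V-notch blocks and a brass probe at each end.
- notch (a point): One of the two alike white V-notch blocks: on the core's axis as it will lie, 46 mm from the middle of the rest along its x axis (the other is 46 mm the other way). Each is a 90 degree notch, 18 mm thick along the rest and 62 mm wide across it, its tops 10 mm below this point. The clear gap between the blocks, for fingers, is 74 mm long and open at both sides.
- probe (a point): Face centre of one of the two brass probe discs, 36 mm in diameter, 76 mm from the middle of the rest along its x axis (the other is 76 mm the other way). Probes and their dark brackets reach 21 mm above this point (70 mm above the bench).
- upright_core: Loose brown core standing on end, 48 mm in diameter, 75 mm tall; origin at the centre of its underside. To be left alone.
- tape: Loose yellow roll of tape lying flat, 90 mm in diameter, 24 mm tall; origin at the centre of its underside. To be left alone.
- gel: Loose small jar with white cap and blue label, 54 mm in diameter, 70 mm tall; origin at the centre of its underside. To be left alone.
There are look-alikes about, which are no part of the job. Several things look just like the part that bears core: the one meant starts nearest to the robot's base.

How it is judged:
On the way, in this order (a step that is already met when the one before it is completed fails the run):
1. the core lies on the bench with its blue line facing up (within 12 degrees) (angle between core's own z axis and vertical below 0.21 rad and height (world z) of core below 0.029 m and distance of core from where it was at the start of the episode above 0.03 m), for 0.2 s.
2. the core lies in both notches, midway between the probes, blue line up (x of core in the frame of rest between -0.015 and 0.015 m and y of core in the frame of rest between -0.005 and 0.005 m and z of core in the frame of rest between -0.004 and 0.004 m and angle between the x axis of core and the x axis of rest, either way round below 0.08 rad and angle between core's own z axis and vertical below 0.21 rad), for 0.2 s.
At the end, for the whole second after the job is handed in: The grey core rests in both V-notches (its centre within 15 mm of midway along the rest, 5 mm sideways, 4 mm in height, its length within 0.08 rad of the rest's), its blue line within 0.21 rad (12 degrees) of straight up, released and at rest (all of step 2 and linear speed of rock below 0.02 m/s and angular speed of rock below 0.15 rad/s and contact force between rock and the fingers below 0.05 N); the robot touches nothing.
It fails at once if the core is off the bench (by more than 12 mm) while its blue line is more than 0.4 rad from straight up (height (world z) of core above 0.037 m and angle between core's own z axis and vertical above 0.4 rad).
It fails at once if the core strikes or presses the rest with more than 60 N (contact force between rock and cradle above 60 N).
It fails at once if the upright brown core is pushed from its place by more than 30 mm (distance of upright_core from where it was at the start of the episode above 0.03 m).
It fails at once if the roll of tape is pushed from its place by more than 30 mm (distance of tape from where it was at the start of the episode above 0.03 m).
It fails at once if the gel jar is pushed from its place by more than 30 mm (distance of gel from where it was at the start of the episode above 0.03 m).
It also fails if it takes over 48 s, if anything falls off the work surface, if the arm or the gripper's body presses on something with over 40 N, if the wrist force passes 120 N, or if a joint passes its speed limit or range.

ROBOT

A 6-joint arm with a two-finger parallel gripper is mounted at the origin on the work surface. World frame = base frame: x ahead of the robot, y to its left, z up, the work surface at z = 0. Lengths are in m, angles in rad, forces in N, time in s.
With the tool pointing down it reaches from about 0.35 to 0.975 m from the base axis. Payload 4.9 kg.
Tool frame: the origin (TCP) lies on the centre line of the jaws, within the pads' length; the fingertips stand 14 mm ahead of it and the grasp point (between the pads) lies 5 mm behind it (manip.nose_length is the distance from the TCP to the fingertips, in m); z points along the fingers, y is the line along which they close (so a half turn about z gives the same grasp; the last joint's range is limited). The gripper opens to 85 mm and grips with 20 to 120 N. Pads are 22 mm wide; open, the fingers measure 114 mm over their backs; the gripper's body (76 mm by 85 mm) begins 54 mm behind the grasp point. The pads swing forward as they close: fully open they stand 13 mm farther back than shut.
Start: joints at [-1.395, 0.053, 1.613, -0, 1.476, -0.119], TCP at [0.182, -0.598, 0.208] pointing down, gripper open.
Joint ranges: [-3.01, 3.01], [-1.01, 2.22], [0.06, 2.58], [-1.02, 4.17], [0.09, 2.62], [-3.14, 3.14]. Speed limits (rad/s): [2.57, 2.57, 3.14, 3.14, 3.14, 3.14].

INTERFACE

Orientations are given as a unit quaternion [w, x, y, z].
In Python, from plant import manip, imaging gives the robot as it stands.
- The arm moves only by the tool play_rows, never from a script. Its argument "commands" is a list of rows, each a list of 6 numbers: the shift along the tool's x, y, z in mm, then the turn, a rotation vector about the tool's x, y, z in degrees. A call has 1 to 5 rows; each row shifts and turns the commanded pose from where the row before left it, along the tool's axes as they then stand; what a row does not reach is not made up. A row lasts 1/12 s, in which the tool goes at most 41.7 mm and 7.16 degrees, less where a joint would pass 70% of its speed; a pose out of reach is approached as far as the arm can. A call is refused whole if a number of a shift passes 41.7 or a number of a turn 7.16, either way. A call with a gripper value outside its range is refused whole. "hand" is the finger opening in mm, from 0 to 85.4, set as the call begins (left out, the last holds). The fingers move at their own pace and stop on an object; the grip force is fixed at half the most. Time passes only in rows, so rows that do not move let the fingers close. It gives the time, the measured TCP pose, the force, the opening and the grip force at its end, in the units of the state.
- manip.state(): the state, without advancing time (a new reading comes with each control period).
- imaging.grab_frame(name): name is "scene" or "side" or "wrist"; returns a dict with "image" (420x560x3 uint8, red, green, blue), "fx", "fy", "cx", "cy" (pixels), "k1" (the pictures are not rectified: a ray, as slopes to the right and down, at radius r is drawn at 1 + k1 r^2 times it, then the intrinsics apply), "R" (3x3) and "t" (3): a world point X has camera coordinates R X + t; the wrist camera has in their place "mount" (4x4, takes a point from camera to tool coordinates, whose origin is the TCP and whose axes are the flange's). Camera axes: x right, y down, z forward; pixel columns grow to the right and rows downward; lengths in m; the calibration is good to about 2 mm. A picture is of the moment at which its call begins: read the wrist's pose just before it. There is no depth.
- manip.job_done(): hands the job in; it is judged then, once.
The state is a dict: "time": time; "joint_pos": joint angles; "joint_vel": joint speeds; "joint_efforts": joint torques, N m; "tool_pos": TCP position; "tool_rot": TCP orientation; "contact_force": force on the tool from outside, world axes, zero at the start; "ft_torque": the same for the moment, N m; "gripper_width": opening from 0.0 (shut) to 1.0 (fully open); "grasp_force": force on a finger pad.
Only numpy, scipy, OpenCV 4.12 (cv2) and the standard library are available. Lean on these libraries where they do the work, as an engineer would, in place of code of your own. Each camera call takes 0.05 s, during which the arm holds its last target. There are 200 camera calls.

## Working session

There is one attempt and no reset: what is moved stays moved. The work goes in short steps, Python scripts to look and compute and a tool call to move; the robot and the scene stay as the last step left them, time stands still between calls to the robot, and variables do not carry over. Pictures are saved under pics/ and viewed, at most 10 in all, crops included, and the job is handed in when it is done.

Besides the shell and the picture viewer there is one more tool, called after "Request:" in YAML: its name, and indented under it one key for each argument. play_rows: Moves the arm, as the interface text tells. Its arguments: {"type":"object","properties":{"commands":{"type":"array","items":{"type":"array","items":{"type":"number"}}},"hand":{"type":"number"}},"required":["commands"]}

```bash
mkdir -p pics; cat > h.py <<'E'
import numpy as np, cv2, pickle
from plant import manip, imaging
from scipy.spatial.transform import Rotation as Rn
def rot(q): return Rn.from_quat([q[1],q[2],q[3],q[0]]).as_matrix()
def grab(n,save=None):
    s=manip.state(); f=imaging.grab_frame(n)
    if n=="wrist":
        M=np.array(f["mount"]); Rt=rot(s["tool_rot"])
        Rc=Rt@M[:3,:3]; c=Rt@M[:3,3]+np.array(s["tool_pos"])
        f["R"]=Rc.T; f["t"]=-Rc.T@c
    f={k:(np.array(v) if k in("R","t","image") else v) for k,v in f.items()}
    if save:
        cv2.imwrite(f"pics/{save}.png",f["image"][:,:,::-1]); pickle.dump(f,open(f"pics/{save}.pkl","wb"))
    return f
def load(n): return pickle.load(open(f"pics/{n}.pkl","rb"))
def ray(f,uv):
    d=np.array([(uv[0]-f["cx"])/f["fx"],(uv[1]-f["cy"])/f["fy"]]); u=d.copy()
    for _ in range(20): u=d/(1+f["k1"]*(u@u))
    v=f["R"].T@np.array([u[0],u[1],1]); return -f["R"].T@f["t"], v/np.linalg.norm(v)
def onz(f,uv,z):
    c,v=ray(f,uv); return c+v*(z-c[2])/v[2]
def proj(f,X):
    p=f["R"]@np.asarray(X,float)+f["t"]; u=p[:2]/p[2]; u=u*(1+f["k1"]*(u@u)); return np.array([f["fx"]*u[0]+f["cx"],f["fy"]*u[1]+f["cy"]])
E
python3 - <<'E'
from h import *
a=grab("scene","scene0");b=grab("side","side0");c=grab("wrist","wrist0")
for f in(a,b,c): print((-f["R"].T@f["t"]).round(3), f["R"][2].round(2))
cv2.imwrite("pics/all0.png",cv2.resize(np.hstack([a["image"],c["image"]])[:,:,::-1],(800,300)))
s=manip.state();print(s)
E
```

```text
[ 1.301 -0.736  1.259] [-0.44  0.47 -0.77]
[-0.233  0.795  0.792] [ 0.62 -0.59 -0.52]
[ 0.245 -0.578  0.372] [-0.25 -0.08 -0.97]
{'time': 0.15, 'joint_pos': array([-1.39500005e+00,  5.31878662e-02,  1.61396821e+00,  1.30708559e-05,
        1.47599511e+00, -1.19025600e-01]), 'joint_vel': array([ 0.00223169, -0.00180279, -0.00478546, -0.00059936,  0.00113878,
       -0.00218151]), 'joint_efforts': array([ 2.49011855e-04, -3.94241774e+01, -3.70721376e+01, -1.57960390e-04,
        4.67615857e-03,  1.33197491e-05]), 'tool_pos': array([ 0.18150396, -0.59752584,  0.20716242]), 'tool_rot': array([-7.79138713e-04,  9.89154459e-01,  1.46876985e-01, -1.56138387e-05]), 'contact_force': array([0.75865963, 0.24033872, 0.21207789]), 'ft_torque': array([-0.01391682, -0.01008044,  0.00706309]), 'grasp_force': 0.0, 'gripper_width': 1.000195061822387}
```

View pics/scene0.png

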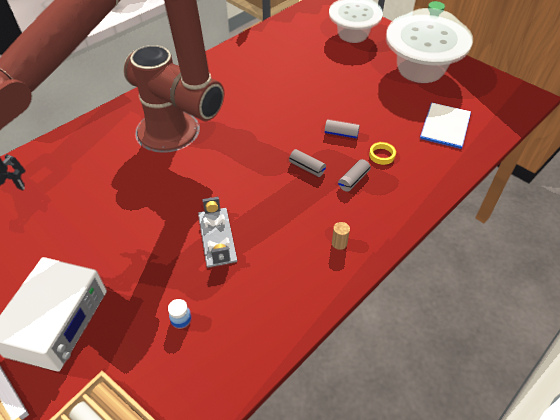

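View pics/side0.png

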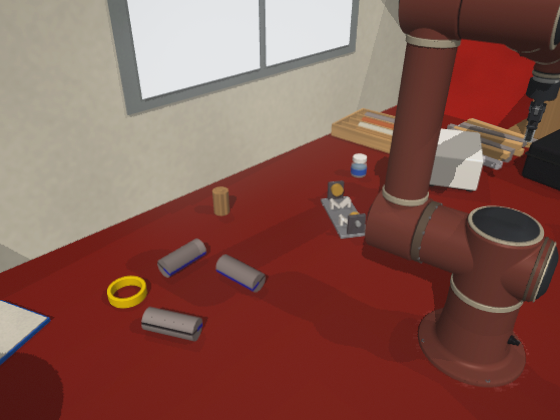

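The scene view shows three grey cores, at (342,129), (307,163) and (354,175). The rest is at (217,238), brown core (341,235), tape (383,154), gel (179,314). The side view shows the same cores at (172,323), (240,273) and (182,257). Next I'll locate each one and work out which is nearest the base.

```bash
python3 - <<'E'
from h import *
a=load("scene0");b=load("side0")
def show(f,name,pts,r=28):
    im=f["image"]; hsv=cv2.cvtColor(im,cv2.COLOR_RGB2HSV)
    m=((hsv[...,1]<110)|((hsv[...,0]>100)&(hsv[...,0]<140)))&(hsv[...,2]>25)
    m=cv2.morphologyEx(m.astype(np.uint8)*255,cv2.MORPH_OPEN,np.ones((2,2)))
    n,l,st,ce=cv2.connectedComponentsWithStats(m)
    for p in pts:
        x,y=p; sub=l[y-6:y+7,x-6:x+7]; k=np.bincount(sub[sub>0]).argmax()
        c,_=cv2.findContours((l==k).astype(np.uint8),0,1); c=max(c,key=cv2.contourArea)
        rc=cv2.minAreaRect(c); bp=cv2.boxPoints(rc)
        P=onz(f,rc[0],.025); w=[onz(f,q,.025)[:2].round(3).tolist() for q in bp]
        print(name,p,st[k].tolist(),np.round(rc[0],1),P.round(3),"r=%.3f"%np.hypot(P[0],P[1]),w)
show(a,"sc",[(342,129),(307,163),(354,175),(217,235)])
show(b,"sd",[(172,323),(240,273),(182,257)])
def crop(f,x0,x1,y0,y1,s): return cv2.resize(f["image"][y0:y1,x0:x1,::-1],None,fx=s,fy=s,interpolation=cv2.INTER_CUBIC)
c1=crop(a,280,400,110,200,3.3);c2=crop(b,130,280,230,350,2.5);c3=crop(a,180,260,190,275,3.4);c4=crop(b,310,380,170,245,4)
W=np.zeros((600,800,3),np.uint8)
for im,(x,y) in zip((c1,c2,c3,c4),((0,0),(400,0),(0,300),(400,300))): im=im[:300,:400]; W[y:y+im.shape[0],x:x+im.shape[1]]=im
cv2.imwrite("pics/crops.png",W)
E
```

```text
sc (342, 129) [326, 121, 35, 18, 463] [342.5 129.6] [0.478 0.433 0.025] r=0.645 [[0.446, 0.372], [0.402, 0.434], [0.51, 0.496], [0.55, 0.433]]
sc (307, 163) [290, 150, 37, 28, 520] [307.9 163.7] [0.506 0.216 0.025] r=0.550 [[0.451, 0.174], [0.422, 0.237], [0.56, 0.257], [0.584, 0.195]]
sc (354, 175) [339, 161, 32, 32, 503] [354.8 175.8] [0.656 0.284 0.025] r=0.715 [[0.635, 0.214], [0.62, 0.37], [0.678, 0.355], [0.69, 0.202]]
sc (217, 235) [199, 198, 39, 70, 1736] [216.6 231.8] [ 0.504 -0.196  0.025] r=0.541 [[0.361, -0.162], [0.413, -0.077], [0.633, -0.226], [0.584, -0.301]]
sd (172, 323) [142, 308, 61, 34, 1418] [172.4 324.1] [0.466 0.435 0.025] r=0.637 [[0.502, 0.493], [0.558, 0.446], [0.429, 0.375], [0.382, 0.425]]
sd (240, 273) [217, 255, 50, 38, 1010] [241.  273.4] [0.492 0.217 0.025] r=0.538 [[0.55, 0.259], [0.591, 0.194], [0.436, 0.176], [0.404, 0.237]]
sd (182, 257) [158, 240, 49, 39, 952] [182.4 257.8] [0.646 0.285 0.025] r=0.706 [[0.675, 0.348], [0.698, 0.196], [0.616, 0.221], [0.6, 0.364]]
```

View pics/crops.png

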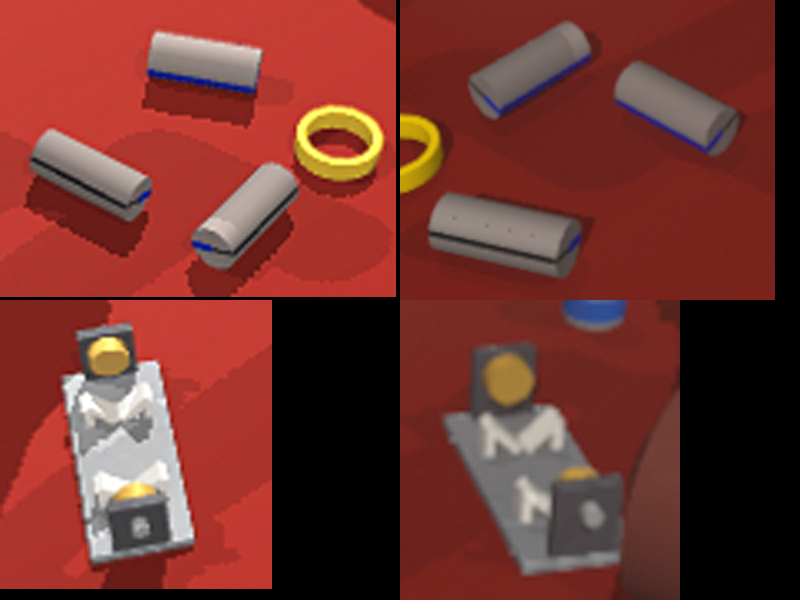

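The candidates, by scene pixel and reach:

| Scene pixel | Reach r | Note |
|---|---|---|
| (307,163) | 0.544 | nearest to the base, so chosen |
| (342,129) | 0.64 | look-alike |
| (354,175) | 0.71 | look-alike |

The crop shows the chosen core with its black line on the -y (scene camera) side and its blue line low on the +y side. It therefore has to roll about 48 mm toward -y. Next I'll get a rough rest pose from the plate corners in the crop.

```bash
cat >> h.py <<'E'
def plan(x,y,z,yawdeg,n,state=None):
    """print rows (tool frame) to bring commanded TCP to x,y,z with tool-x yaw, n rows straight"""
    s=manip.state(); R=rot(s["tool_rot"]); p=np.array(s["tool_pos"])
    th0=np.arctan2(R[1,0],R[0,0]); d=(np.radians(yawdeg)-th0+np.pi)%(2*np.pi)-np.pi
    print("from",p.round(4),"yaw %.2f"%np.degrees(th0),"tilt",R[:,2].round(4))
    out=[]
    for i in range(n):
        th=th0+d*i/n; st=(np.array([x,y,z])-p)/n*1000
        out.append([round(st@[np.cos(th),np.sin(th),0],1),round(st@[np.sin(th),-np.cos(th),0],1),round(-st[2],1),0,0,round(-np.degrees(d)/n,2)])
    for i in range(0,n,5): print(out[i:i+5])
E
python3 - <<'E'
from h import *
a=load("scene0")
P=[onz(a,q,.010)[:2] for q in [(198.5,213),(207.1,267),(236.8,261.5),(225.6,208)]]
print(np.round(P,3)); c=np.mean(P,0); d=(P[1]+P[2]-P[0]-P[3])/2; w=(P[2]+P[3]-P[0]-P[1])/2
print(c,np.linalg.norm(d),np.linalg.norm(w),np.degrees(np.arctan2(d[1],d[0])),np.degrees(np.arctan2(w[1],w[0])))
plan(c[0],c[1]-0.05,.23,60,12)
E
```

```text
[[ 0.397 -0.179]
 [ 0.572 -0.293]
 [ 0.62  -0.22 ]
 [ 0.442 -0.106]]
[ 0.50776554 -0.19947918] 0.21005689066725086 0.08695202607620359 -32.8659925858661 57.50216998977446
from [ 0.1815 -0.5975  0.2072] yaw 16.89 tilt [-3.0e-04  1.5e-03 -1.0e+00]
[[np.float64(34.4), np.float64(-19.9), np.float64(-1.9), 0, 0, np.float64(-3.59)], [np.float64(35.6), np.float64(-17.7), np.float64(-1.9), 0, 0, np.float64(-3.59)], [np.float64(36.7), np.float64(-15.4), np.float64(-1.9), 0, 0, np.float64(-3.59)], [np.float64(37.5), np.float64(-13.1), np.float64(-1.9), 0, 0, np.float64(-3.59)], [np.float64(38.3), np.float64(-10.7), np.float64(-1.9), 0, 0, np.float64(-3.59)]]
[[np.float64(38.9), np.float64(-8.3), np.float64(-1.9), 0, 0, np.float64(-3.59)], [np.float64(39.3), np.float64(-5.8), np.float64(-1.9), 0, 0, np.float64(-3.59)], [np.float64(39.6), np.float64(-3.3), np.float64(-1.9), 0, 0, np.float64(-3.59)], [np.float64(39.7), np.float64(-0.8), np.float64(-1.9), 0, 0, np.float64(-3.59)], [np.float64(39.7), np.float64(1.6), np.float64(-1.9), 0, 0, np.float64(-3.59)]]
[[np.float64(39.5), np.float64(4.1), np.float64(-1.9), 0, 0, np.float64(-3.59)], [np.float64(39.2), np.float64(6.6), np.float64(-1.9), 0, 0, np.float64(-3.59)]]
```

The plate measures 210 x 87 mm against the stated 210 x 90, so the estimate holds. The rest is at about (0.508,-0.199) with yaw about -32.7°. I'll move over it for a wrist view.

Request:
play_rows:
  commands:
    - [34.4,-19.9,-2,0,0,-3.6]
    - [35.6,-17.7,-2,0,0,-3.6]
    - [36.7,-15.4,-2,0,0,-3.6]
    - [37.5,-13.1,-2,0,0,-3.6]
    - [38.3,-10.7,-2,0,0,-3.6]

```text
time: 0.57
tool_pos: [0.3181, -0.4512, 0.2178]
tool_rot: [-0.0, 0.954, 0.301, 0.0]
contact_force: [1.4, -0.8, -0.7]
gripper_width: 1.003
grasp_force: 0.0
```

Request:
play_rows:
  commands:
    - [38.9,-8.3,-2,0,0,-3.6]
    - [39.3,-5.8,-2,0,0,-3.6]
    - [39.6,-3.3,-2,0,0,-3.6]
    - [39.7,-0.8,-2,0,0,-3.6]
    - [39.7,1.6,-2,0,0,-3.6]

```text
time: 0.98
tool_pos: [0.454, -0.306, 0.228]
tool_rot: [-0.0, 0.895, 0.447, -0.0]
contact_force: [-0.1, 0.0, -0.3]
gripper_width: 1.001
grasp_force: 0.0
```

Request:
play_rows:
  commands:
    - [39.5,4.1,-2,0,0,-3.6]
    - [39.2,6.6,-2,0,0,-3.6]
    - [0,0,0,0,0,0]
    - [0,0,0,0,0,0]

```text
time: 1.32
tool_pos: [0.5083, -0.248, 0.2318]
tool_rot: [-0.0, 0.865, 0.502, -0.0]
contact_force: [0.1, -0.6, 0.1]
gripper_width: 1.001
grasp_force: 0.0
```

```bash
python3 - <<'E'
from h import *
f=grab("wrist","wrist1"); print(manip.state()["time"])
plan(.497,.275,.2,98,13)
E
```

```text
1.3667
from [ 0.5075 -0.249   0.2316] yaw 60.17 tilt [-1.e-03  1.e-04 -1.e+00]
[[np.float64(34.6), np.float64(-20.8), np.float64(2.4), 0, 0, np.float64(-2.91)], [np.float64(35.6), np.float64(-19.0), np.float64(2.4), 0, 0, np.float64(-2.91)], [np.float64(36.5), np.float64(-17.1), np.float64(2.4), 0, 0, np.float64(-2.91)], [np.float64(37.3), np.float64(-15.3), np.float64(2.4), 0, 0, np.float64(-2.91)], [np.float64(38.0), np.float64(-13.3), np.float64(2.4), 0, 0, np.float64(-2.91)]]
[[np.float64(38.7), np.float64(-11.4), np.float64(2.4), 0, 0, np.float64(-2.91)], [np.float64(39.2), np.float64(-9.4), np.float64(2.4), 0, 0, np.float64(-2.91)], [np.float64(39.6), np.float64(-7.4), np.float64(2.4), 0, 0, np.float64(-2.91)], [np.float64(40.0), np.float64(-5.4), np.float64(2.4), 0, 0, np.float64(-2.91)], [np.float64(40.2), np.float64(-3.4), np.float64(2.4), 0, 0, np.float64(-2.91)]]
[[np.float64(40.3), np.float64(-1.3), np.float64(2.4), 0, 0, np.float64(-2.91)], [np.float64(40.3), np.float64(0.7), np.float64(2.4), 0, 0, np.float64(-2.91)], [np.float64(40.2), np.float64(2.8), np.float64(2.4), 0, 0, np.float64(-2.91)]]
```

View pics/wrist1.png

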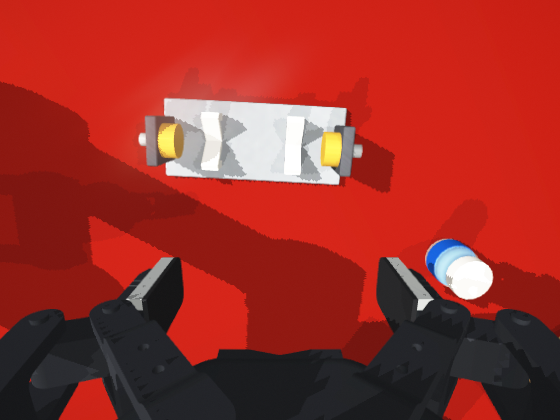

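The wrist view shows the rest with plate corners near (165,98), (347,108), (339,184) and (166,176), and notch blocks at (211,141) and (295,146). The gel jar is at (460,268), clear of the path. I'll refine the rest pose while carrying on to the core.

```bash
python3 - <<'E'
from h import *
f=load("wrist1"); im=f["image"]; hsv=cv2.cvtColor(im,cv2.COLOR_RGB2HSV)
roi=np.zeros(im.shape[:2],bool); roi[80:200,120:380]=1
m=roi&(hsv[...,1]<120)&(hsv[...,2]>60)
# plate long edges: columns 215..320 top & bottom rows; 
cols=np.arange(232,284)
top=np.array([np.where(m[:,c])[0].min() for c in cols])-.5; bot=np.array([np.where(m[:,c])[0].max() for c in cols])+.5
T=[onz(f,(c,t),.010)[:2] for c,t in zip(cols,top)]; B=[onz(f,(c,t),.010)[:2] for c,t in zip(cols,bot)]
def line(P):
    P=np.array(P); c=P.mean(0); v=np.linalg.svd(P-c)[2][0]; return c,v*np.sign(v[0])
for n,P in(("top",T),("bot",B)):
    c,v=line(P); print(n,c.round(4),np.degrees(np.arctan2(v[1],v[0])).round(2))
c=[onz(f,q,.010)[:2] for q in [(164.5,97.5),(347,108),(339.5,184.5),(165.5,176.5)]]
c=np.array(c); print(c.round(4),c.mean(0).round(4)); d=(c[1]+c[2]-c[0]-c[3])/2; w=(c[0]+c[1]-c[2]-c[3])/2
print(np.linalg.norm(d),np.linalg.norm(w),np.degrees(np.arctan2(d[1],d[0])),np.degrees(np.arctan2(w[1],w[0])))
y=roi&(hsv[...,0]>18)&(hsv[...,0]<35)&(hsv[...,1]>150)
n,l,st,ce=cv2.connectedComponentsWithStats(y.astype(np.uint8))
for s,q in zip(st[1:],ce[1:]):
    if s[4]>30: print(s,onz(f,q,.049).round(4))
wm=roi&(im.min(2)>215)
n,l,st,ce=cv2.connectedComponentsWithStats(wm.astype(np.uint8))
for s,q in zip(st[1:],ce[1:]):
    if s[4]>60: print("w",s,q.round(1),onz(f,q,.035).round(4))
E
```

```text
top [ 0.5293 -0.1616] -33.12
bot [ 0.4835 -0.2391] -32.64
[[ 0.4403 -0.1043]
 [ 0.6147 -0.2175]
 [ 0.5668 -0.2924]
 [ 0.3897 -0.18  ]] [ 0.5029 -0.1986]
0.20885721562346712 0.09000283132154543 -32.6896892197748 56.7888476053125
[158 124  19  14  85] [ 0.4359 -0.141   0.049 ]
[321 132  21  35 623] [ 0.5734 -0.2435  0.049 ]
[158 138  20  20 197] [ 0.4228 -0.1585  0.049 ]
w [ 170  101   52   70 1514] [203.6 129.4] [ 0.465  -0.1588  0.035 ]
w [ 225  102  120   81 5731] [275.6 137.3] [ 0.5285 -0.2049  0.035 ]
w [308 137  31  47 544] [321.6 163.9] [ 0.5584 -0.2552  0.035 ]
w [166 161  36  16 286] [178.7 169.8] [ 0.4167 -0.1819  0.035 ]
```

Request:
play_rows:
  commands:
    - [34.6,-20.8,2.4,0,0,-2.9]
    - [35.6,-19,2.4,0,0,-2.9]
    - [36.5,-17.1,2.4,0,0,-2.9]
    - [37.3,-15.3,2.4,0,0,-2.9]
    - [38,-13.3,2.4,0,0,-2.9]

```text
time: 1.78
tool_pos: [0.5027, -0.0481, 0.2197]
tool_rot: [0.0, 0.796, 0.605, -0.0]
contact_force: [0.6, -0.3, -0.5]
gripper_width: 1.002
grasp_force: 0.0
```

Request:
play_rows:
  commands:
    - [38.7,-11.4,2.4,0,0,-2.9]
    - [39.2,-9.4,2.4,0,0,-2.9]
    - [39.6,-7.4,2.4,0,0,-2.9]
    - [40,-5.4,2.4,0,0,-2.9]
    - [0,0,0,0,0,0]

```text
time: 2.2
tool_pos: [0.4997, 0.1174, 0.2097]
tool_rot: [-0.001, 0.728, 0.685, 0.0]
contact_force: [-0.4, -0.1, -0.1]
gripper_width: 1.004
grasp_force: 0.0
```

```bash
python3 - <<'E'
from h import *
f=grab("wrist","wrist2"); print(manip.state()["time"],manip.state()["tool_pos"],manip.nose_length)
E
```

```text
2.25 [0.50010786 0.11469807 0.20981632] 0.014
```

View pics/wrist2.png

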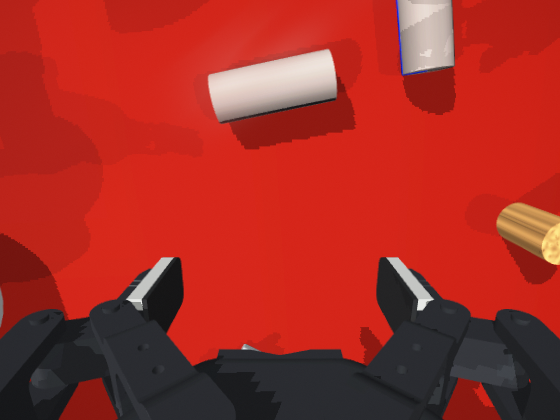

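The wrist view shows the chosen core centred at about (272,86) with the second core at the upper right. The brown core is at (535,235), out of the way.

```bash
cat >> h.py <<'E'
def core(f,near,rng=120):
    """axis centre and yaw of the core whose silhouette lies near pixel `near`"""
    im=f["image"]; hsv=cv2.cvtColor(im,cv2.COLOR_RGB2HSV)
    m=((hsv[...,1]<110)|((hsv[...,0]>100)&(hsv[...,0]<140)&(hsv[...,2]>40)))
    m=cv2.morphologyEx(m.astype(np.uint8),cv2.MORPH_OPEN,np.ones((3,3)))
    n,l,st,ce=cv2.connectedComponentsWithStats(m); k=l[near[1],near[0]]
    c,_=cv2.findContours((l==k).astype(np.uint8),0,1); c=max(c,key=cv2.contourArea)
    rc=cv2.minAreaRect(c); b=cv2.boxPoints(rc)
    if np.linalg.norm(b[0]-b[1])<np.linalg.norm(b[1]-b[2]): b=np.roll(b,-1,0)
    # long edges b0-b1, b2-b3 : tangent planes through the camera
    C=-f["R"].T@f["t"]
    n1=np.cross(ray(f,b[0])[1],ray(f,b[1])[1]); n2=np.cross(ray(f,b[3])[1],ray(f,b[2])[1])
    n1/=np.linalg.norm(n1); n2/=np.linalg.norm(n2); nn=n1+n2; nn/=np.linalg.norm(nn)
    g=[]
    for i in ((0,3),(1,2)):
        v=ray(f,(b[i[0]]+b[i[1]])/2)[1]; v=v-nn*(v@nn); g.append(C+v*(.025-C[2])/v[2])
    g=np.array(g); d=g[1]-g[0]; d=d*np.sign(d[0])
    print("core",g.mean(0).round(4),"len %.3f"%np.linalg.norm(d),"yaw %.2f"%np.degrees(np.arctan2(d[1],d[0])),"box",b.round().tolist(),
      "dist/halfangle radius %.4f"%(np.linalg.norm(np.cross(g.mean(0)-C,d/np.linalg.norm(d)))*np.sin(np.arccos(min(1,n1@n2))/2)))
    return g.mean(0),np.arctan2(d[1],d[0])
E
python3 - <<'E'
from h import *
core(load("wrist2"),(272,86)); core(load("scene0"),(307,163)); core(load("side0"),(240,273))
plan(.497,.285,.06,98,10)
E
```

```text
core [0.4987 0.2168 0.025 ] len 0.130 yaw 7.55 box [[205.0, 73.0], [330.0, 48.0], [341.0, 99.0], [216.0, 124.0]] dist/halfangle radius 0.0250
core [0.4989 0.2166 0.025 ] len 0.137 yaw 8.56 box [[294.0, 148.0], [327.0, 164.0], [320.0, 178.0], [287.0, 161.0]] dist/halfangle radius 0.0234
core [0.4995 0.2164 0.025 ] len 0.152 yaw 7.49 box [[222.0, 251.0], [268.0, 276.0], [258.0, 294.0], [212.0, 269.0]] dist/halfangle radius 0.0213
from [0.5001 0.1147 0.2098] yaw 86.37 tilt [-1.2e-03 -1.0e-04 -1.0e+00]
[[np.float64(17.0), np.float64(-1.4), np.float64(15.0), 0, 0, np.float64(-1.16)], [np.float64(17.0), np.float64(-1.0), np.float64(15.0), 0, 0, np.float64(-1.16)], [np.float64(17.0), np.float64(-0.7), np.float64(15.0), 0, 0, np.float64(-1.16)], [np.float64(17.0), np.float64(-0.4), np.float64(15.0), 0, 0, np.float64(-1.16)], [np.float64(17.0), np.float64(-0.0), np.float64(15.0), 0, 0, np.float64(-1.16)]]
[[np.float64(17.0), np.float64(0.3), np.float64(15.0), 0, 0, np.float64(-1.16)], [np.float64(17.0), np.float64(0.7), np.float64(15.0), 0, 0, np.float64(-1.16)], [np.float64(17.0), np.float64(1.0), np.float64(15.0), 0, 0, np.float64(-1.16)], [np.float64(17.0), np.float64(1.4), np.float64(15.0), 0, 0, np.float64(-1.16)], [np.float64(16.9), np.float64(1.7), np.float64(15.0), 0, 0, np.float64(-1.16)]]
```

Three views agree on the core at (0.499,0.2165), yaw about 7.8°. I'll go behind it on the +y side, with the fingers spread along its length.

Request:
play_rows:
  commands:
    - [33,-1,10,0,0,-2.3]
    - [33,-0.5,15,0,0,-2.3]
    - [33,0.5,20,0,0,-2.3]
    - [33,1,25,0,0,-2.3]
    - [25,1,25,0,0,-2.2]
  hand: 60

```text
time: 2.67
tool_pos: [0.5016, 0.2701, 0.1153]
tool_rot: [0.001, 0.659, 0.752, 0.001]
contact_force: [-0.1, 0.9, -0.8]
gripper_width: 0.701
grasp_force: 0.0
```

```bash
python3 - <<'E'
from h import *
plan(.4915,.272,.024,97.8,5)
E
```

```text
from [0.5016 0.2701 0.1153] yaw 97.53 tilt [ 1.9e-03  5.0e-04 -1.0e+00]
[[np.float64(0.6), np.float64(-2.0), np.float64(18.3), 0, 0, np.float64(-0.05)], [np.float64(0.6), np.float64(-2.0), np.float64(18.3), 0, 0, np.float64(-0.05)], [np.float64(0.6), np.float64(-2.0), np.float64(18.3), 0, 0, np.float64(-0.05)], [np.float64(0.7), np.float64(-2.0), np.float64(18.3), 0, 0, np.float64(-0.05)], [np.float64(0.7), np.float64(-2.0), np.float64(18.3), 0, 0, np.float64(-0.05)]]
```

Request:
play_rows:
  commands:
    - [0,-2,18,0,0,0]
    - [0,-2,18,0,0,0]
    - [0,-2,18,0,0,0]
    - [0,-2,18,0,0,0]
    - [0,-2,17,0,0,0]

```text
time: 3.08
tool_pos: [0.4911, 0.2664, 0.0254]
tool_rot: [0.0, 0.66, 0.751, -0.0]
contact_force: [0.8, 0.0, -0.8]
gripper_width: 0.705
grasp_force: 0.0
```

Request:
play_rows:
  commands:
    - [0,0,0,0,0,0]
    - [-5,0,0,0,0,0]
    - [-5,0,0,0,0,0]

```text
time: 3.33
tool_pos: [0.4931, 0.2577, 0.0276]
tool_rot: [0.001, 0.659, 0.752, 0.001]
contact_force: [0.6, -0.1, 0.7]
gripper_width: 0.703
grasp_force: 0.0
```

```bash
python3 - <<'E'
from h import *
f=grab("wrist","wrist3"); s=manip.state(); print(s["time"],s["tool_pos"])
plan(.493,.262,.024,97.8,1)
E
```

```text
3.3833 [0.49354773 0.25722797 0.0280315 ]
from [0.4935 0.2572 0.028 ] yaw 97.48 tilt [ 2.4e-03 -1.0e-04 -1.0e+00]
[[np.float64(4.8), np.float64(0.1), np.float64(4.0), 0, 0, np.float64(-0.32)]]
```

View pics/wrist3.png

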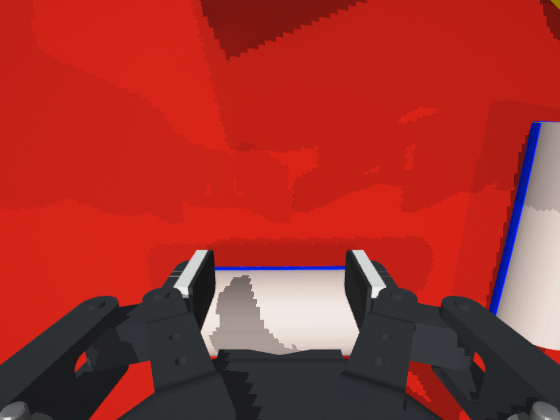

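The wrist view shows the core between the fingers, with its blue line at the +y edge (row 268), so the rolling direction is right. I'll push slowly.

Request:
play_rows:
  commands:
    - [-2.5,0,0,0,0,0]
    - [-2.5,0,0,0,0,0]
    - [-2,0,0,0,0,0]
    - [-2,0,0,0,0,0]
    - [-2,0,0,0,0,0]

```text
time: 3.8
tool_pos: [0.4934, 0.2479, 0.0268]
tool_rot: [0.0, 0.659, 0.752, 0.0]
contact_force: [0.5, 0.0, -0.1]
gripper_width: 0.702
grasp_force: 0.0
```

Request:
play_rows:
  commands:
    - [-2,0,0,0,0,0]
    - [-2,0,0,0,0,0]
    - [-2,0,0,0,0,0]
    - [-2,0,0,0,0,0]
    - [-2,0,0,0,0,0]

```text
time: 4.22
tool_pos: [0.4945, 0.2379, 0.0265]
tool_rot: [-0.0, 0.659, 0.752, -0.0]
contact_force: [-0.6, 0.2, -0.1]
gripper_width: 0.703
grasp_force: 0.0
```

Request:
play_rows:
  commands:
    - [-2,0,0,0,0,0]
    - [-2,0,0,0,0,0]
    - [-2,0,0,0,0,0]
    - [-2,0,0,0,0,0]
    - [-2,0,0,0,0,0]

```text
time: 4.63
tool_pos: [0.4959, 0.228, 0.0265]
tool_rot: [-0.0, 0.659, 0.752, 0.0]
contact_force: [-0.1, -0.9, 0.1]
gripper_width: 0.7
grasp_force: 0.0
```

```bash
python3 - <<'E'
from h import *
f=grab("wrist","wrist4"); s=manip.state(); print(s["time"],s["tool_pos"],s["contact_force"])
plan(.5,.22,.026,97.8,1)
E
```

```text
4.6833 [0.49594992 0.22769495 0.02647772] [0.66844147 0.79830371 0.00867186]
from [0.4959 0.2277 0.0265] yaw 97.58 tilt [-0.e+00 -2.e-04 -1.e+00]
[[np.float64(-8.2), np.float64(3.0), np.float64(0.5), 0, 0, np.float64(-0.22)]]
```

View pics/wrist4.png

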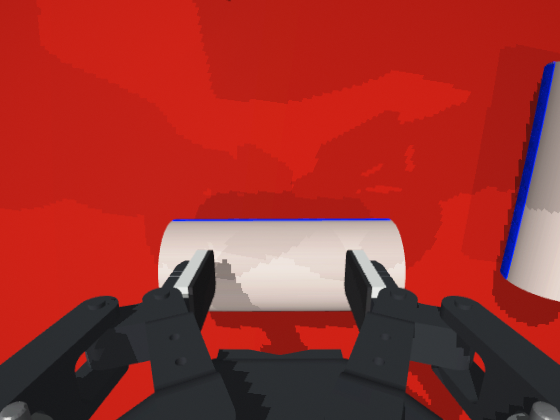

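The core's silhouette spans rows 218-310 and appears not to have moved, with the fingers over it. I'll check the geometry before doing anything else.

```bash
python3 - <<'E'
from h import *
f=load("wrist4"); s=manip.state(); p=s["tool_pos"]; R=rot(s["tool_rot"])
print("mount",np.array(f["mount"]).round(3).tolist(), "cam",(-f["R"].T@f["t"]).round(3))
for z in(-.02,0,.014):
  print(z,proj(f,p+R@[0,0,z]).round(),proj(f,p+R@[0,.03,z]).round(),proj(f,p+R@[0,-.03,z]).round())
print(onz(f,(280,218),.025),onz(f,(280,310),.025))
for q in [(175,218),(390,218),(280,310),(160,270),(405,270)]: print(q,onz(f,q,.025).round(4),onz(f,q,.04).round(4))
print(s["gripper_width"],s["joint_pos"])
for n in("scene","side"):
  g=grab(n,n+"1")
a=load("scene1");b=load("side1")
c1=cv2.resize(a["image"][130:200,270:370,::-1],(400,280),interpolation=3);c2=cv2.resize(b["image"][220:320,180:320,::-1],(400,286),interpolation=3)[:280]
cv2.imwrite("pics/c1.png",np.hstack([c1,c2]))
E
```

```text
mount [[0.0, -0.965, -0.263, 0.066], [1.0, 0.0, 0.001, 0.0], [-0.001, -0.263, 0.965, -0.165], [0.0, 0.0, 0.0, 1.0]] cam [0.487 0.294 0.191]
-0.02 [279. 262.] [341. 262.] [217. 262.]
0 [279. 246.] [334. 246.] [224. 246.]
0.014 [279. 237.] [330. 237.] [227. 237.]
[0.4944603  0.24325793 0.025     ] [0.50188367 0.18790309 0.025     ]
(175, 218) [0.4388 0.2358 0.025 ] [0.4431 0.241  0.04  ]
(390, 218) [0.5529 0.251  0.025 ] [0.547  0.2549 0.04  ]
(280, 310) [0.5019 0.1879 0.025 ] [0.5006 0.1974 0.04  ]
(160, 270) [0.4317 0.204  0.025 ] [0.4367 0.2121 0.04  ]
(405, 270) [0.5683 0.2222 0.025 ] [0.561  0.2286 0.04  ]
0.7061729284129843 [ 2.94131829e-01  5.14063930e-02  1.93665672e+00 -2.31181079e-04
  1.15364570e+00  1.61909062e-01]
```

View pics/c1.png

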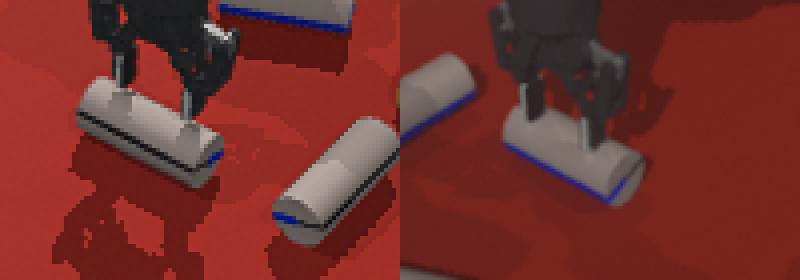

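The crops show the fingertips hovering over the top of the core rather than beside it. The fingers end higher than the stated nose length implies, so I'll triangulate the tips.

```bash
python3 - <<'E'
from h import *
a=load("scene1");b=load("side1"); s=manip.state(); R=rot(s["tool_rot"]); p=np.array(s["tool_pos"])
def tri(u,v):
    c1,d1=ray(a,u);c2,d2=ray(b,v); A=np.stack([d1,-d2],1); t=np.linalg.lstsq(A,c2-c1,rcond=None)[0]
    P1=c1+d1*t[0];P2=c2+d2*t[1]; m=(P1+P2)/2; print("mid",m.round(4),"gap %.4f"%np.linalg.norm(P1-P2),"tool",(R.T@(m-p)).round(4))
tri((300.5,152),(247.2,271.8)); tri((317.5,160.5),(225.5,261))
for y in(.036,-.036):
  for z in(-.03,0,.014): X=p+R@[0,y,z]; print(y,z,proj(a,X).round(1),proj(b,X).round(1))
for n,f in(("sc",a),("sd",b)): core(f,(307,163) if n=="sc" else (240,275))
E
```

```text
mid [0.4643 0.2208 0.0489] gap 0.0013 tool [-0.0031 -0.0323 -0.0224]
mid [0.5335 0.2314 0.0485] gap 0.0003 tool [-0.0016  0.0377 -0.022 ]
0.036 -0.03 [317.4 158.3] [225.3 259. ]
0.036 0 [316.9 164.6] [226.  268.5]
0.036 0.014 [316.7 167.5] [226.3 272.8]
-0.036 -0.03 [300.  149.4] [247.2 270.6]
-0.036 0 [299.8 155.8] [247.6 280.2]
-0.036 0.014 [299.6 158.7] [247.8 284.6]
core [0.4377 0.2995 0.025 ] len 0.323 yaw -51.69 box [[287.0, 173.0], [294.0, 111.0], [332.0, 115.0], [326.0, 177.0]] dist/halfangle radius 0.0465
core [0.6084 0.1345 0.025 ] len 0.427 yaw -36.02 box [[255.0, 197.0], [266.0, 290.0], [219.0, 296.0], [208.0, 203.0]] dist/halfangle radius 0.0374
```

By triangulation the tips are about 22 mm behind the reported TCP at 60 mm opening, not 14 mm ahead. I'll work from that measured offset: lift, back off 34 mm, and lower the TCP to about z = -0.008, watching the force.

Request:
play_rows:
  commands:
    - [0,0,-6,0,0,0]
    - [10,0,0,0,0,0]
    - [12,0,0,0,0,0]
    - [12,0,0,0,0,0]
    - [0,0,0,0,0,0]

```text
time: 5.2
tool_pos: [0.491, 0.2644, 0.0327]
tool_rot: [-0.0, 0.658, 0.753, 0.0]
contact_force: [-0.3, 0.4, 0.5]
gripper_width: 0.702
grasp_force: 0.0
```

Request:
play_rows:
  commands:
    - [0,0,10,0,0,0]
    - [0,0,10,0,0,0]
    - [0,0,10,0,0,0]
    - [0,0,6,0,0,0]
    - [0,0,2,0,0,0]

```text
time: 5.62
tool_pos: [0.4898, 0.2609, -0.0081]
tool_rot: [-0.001, 0.659, 0.752, -0.002]
contact_force: [0.2, 0.1, -0.3]
gripper_width: 0.703
grasp_force: 0.0
```

```bash
python3 - <<'E'
from h import *
a=grab("scene","scene2");b=grab("side","side2"); s=manip.state(); print(s["time"],s["tool_pos"],s["contact_force"])
c1=cv2.resize(a["image"][130:200,270:370,::-1],(400,280),interpolation=3);c2=cv2.resize(b["image"][220:320,180:320,::-1],(400,286),interpolation=3)[:280]
cv2.imwrite("pics/c2.png",np.hstack([c1,c2]))
E
```

```text
5.7167 [ 0.49067827  0.26130817 -0.0066997 ] [-0.07876196  0.52676523 -0.41120287]
```

View pics/c2.png

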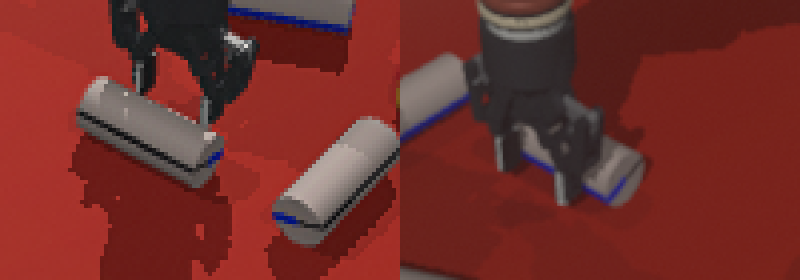

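The fingers are now beside the core on the +y side, near bench level. I'll push slowly.

Request:
play_rows:
  commands:
    - [-2,0,0,0,0,0]
    - [-2,0,0,0,0,0]
    - [-2,0,0,0,0,0]
    - [-2,0,0,0,0,0]
    - [-2,0,0,0,0,0]

```text
time: 6.13
tool_pos: [0.4931, 0.2519, -0.0051]
tool_rot: [0.0, 0.659, 0.752, 0.0]
contact_force: [0.0, 2.4, 2.4]
gripper_width: 0.705
grasp_force: 1.4
```

Request:
play_rows:
  commands:
    - [-2,0,0,0,0,0]
    - [-2,0,0,0,0,0]
    - [-2,0,0,0,0,0]
    - [-2,0,0,0,0,0]
    - [-2,0,0,0,0,0]

```text
time: 6.55
tool_pos: [0.4939, 0.2417, -0.0057]
tool_rot: [-0.0, 0.659, 0.752, -0.0]
contact_force: [-0.4, 1.2, 0.7]
gripper_width: 0.703
grasp_force: 0.3
```

```bash
python3 - <<'E'
from h import *
f=grab("wrist","wrist5"); s=manip.state(); print(s["time"],s["tool_pos"])
im=f["image"]; hsv=cv2.cvtColor(im,cv2.COLOR_RGB2HSV)
blue=(hsv[...,0]>105)&(hsv[...,0]<135)&(hsv[...,1]>150)&(hsv[...,2]>60); gray=(hsv[...,1]<90)&(hsv[...,2]>110)
for c in range(200,381,30):
    r=np.where(blue[:,c])[0]; g=np.where(gray[:,c])[0]
    print(c,(r.min(),r.max()) if len(r) else None,(g.min(),g.max()) if len(g) else None)
E
```

```text
6.6 [ 0.49388137  0.24140109 -0.00573347]
200 None (np.int64(250), np.int64(264))
230 (np.int64(289), np.int64(305)) (np.int64(306), np.int64(348))
260 (np.int64(289), np.int64(305)) (np.int64(287), np.int64(351))
290 (np.int64(288), np.int64(305)) (np.int64(286), np.int64(353))
320 (np.int64(288), np.int64(304)) (np.int64(286), np.int64(349))
350 None (np.int64(307), np.int64(354))
380 None (np.int64(276), np.int64(290))
```

```bash
cat >> h.py <<'E'
from scipy.optimize import brentq
def blueang(f,yaw=np.radians(7.8),p0=(.499,.2165)):
    """roll angle of blue line from top (+ = toward +y side) from +y silhouette tangent"""
    im=f["image"]; hsv=cv2.cvtColor(im,cv2.COLOR_RGB2HSV)
    blue=(hsv[...,0]>105)&(hsv[...,0]<135)&(hsv[...,1]>150)&(hsv[...,2]>60); gray=(hsv[...,1]<90)&(hsv[...,2]>110)
    m=np.array([-np.sin(yaw),np.cos(yaw),0])  # toward +y
    C=-f["R"].T@f["t"]; o=(C-np.array([*p0,0]))@m; res=[]
    for c in range(245,316,5):
        r=np.where(blue[:,c])[0]
        if len(r)<2: continue
        lo,hi=r.min()-.5,r.max()+.5; g=np.where((gray|blue)[:r.max()+1,c])[0]; g=g[g>150]; top=g.min()-.5
        def pl(row):
            v=ray(f,(c,row))[1]; v=np.array([v@m,v[2]]); return v/np.linalg.norm(v)
        v=pl(top); # axis at (a,.025): line from (o,Cz) dir v at distance 25mm, axis below/-m side
        nrm=np.array([v[1],-v[0]]); nrm=nrm if nrm[0]>0 else -nrm   # outward toward +m
        a=(o*nrm[0]+(C[2]-.025)*nrm[1]-.025)/nrm[0]
        A=[]
        for row in(lo,hi):
            v=pl(row); q=np.array([o-a,C[2]-.025]); bq=q@v; D=bq*bq-(q@q-.025**2); t=-bq-np.sqrt(max(D,0)); h=q+v*t; A.append(np.arctan2(h[0],h[1]))
        res.append([a,*A])
    res=np.median(np.array(res),0); mid=(res[1]+res[2])/2
    print("axis moved %.1f mm"%(res[0]*1e3),"edges deg",np.degrees(res[1:]).round(1),"mid %.1f deg"%np.degrees(mid),"roll left %.1f mm"%(mid*25))
    s=manip.state(); print("tool minus axis mm",(((np.array(s["tool_pos"])-[*p0,0])@m-res[0])*1e3).round(1))
E
python3 - <<'E'
from h import *
blueang(load("wrist5"))
E
```

```text
axis moved -9.9 mm edges deg [103.   71.1] mid 87.0 deg roll left 38.0 mm
tool minus axis mm 35.3
```

The measurement is consistent: the core has rolled 9.9 mm and the blue line is about 86° from the top. About 37 mm of rolling is left, so I'll push 28 mm and measure again.

Request:
play_rows:
  commands:
    - [-2,0,0,0,0,0]
    - [-2,0,0,0,0,0]
    - [-2,0,0,0,0,0]
    - [-2,0,0,0,0,0]
    - [-2,0,0,0,0,0]

```text
time: 7.02
tool_pos: [0.4953, 0.2319, -0.0056]
tool_rot: [0.0, 0.659, 0.752, -0.0]
contact_force: [0.7, 0.5, -0.2]
gripper_width: 0.703
grasp_force: 0.3
```

Request:
play_rows:
  commands:
    - [-2,0,0,0,0,0]
    - [-2,0,0,0,0,0]
    - [-2,0,0,0,0,0]
    - [-2,0,0,0,0,0]
    - [-2,0,0,0,0,0]

```text
time: 7.43
tool_pos: [0.4967, 0.222, -0.0055]
tool_rot: [-0.0, 0.659, 0.752, 0.0]
contact_force: [0.0, 0.3, 0.1]
gripper_width: 0.701
grasp_force: 0.3
```

Request:
play_rows:
  commands:
    - [-2,0,0,0,0,0]
    - [-2,0,0,0,0,0]
    - [-2,0,0,0,0,0]
    - [-2,0,0,0,0,0]

```text
time: 7.77
tool_pos: [0.4978, 0.2141, -0.0055]
tool_rot: [0.0, 0.659, 0.752, 0.0]
contact_force: [1.6, 0.8, 1.2]
gripper_width: 0.704
grasp_force: 0.3
```

```bash
python3 - <<'E'
from h import *
f=grab("wrist","wrist6"); s=manip.state(); print(s["time"],s["tool_pos"],s["contact_force"])
blueang(f)
E
```

```text
7.8167 [ 0.49777522  0.21377089 -0.00552317] [-0.05375295  0.23441402  0.17965668]
axis moved -37.9 mm edges deg [35.2 25.4] mid 30.3 deg roll left 13.2 mm
tool minus axis mm 35.3
```

The lower edge of the line, at 35.2°, is clear; the palm hides the other edge. The line's centre is therefore at about 21°, which agrees with the rolling count of 20.7°. I'll push 9 mm more, then back off and check from above.

Request:
play_rows:
  commands:
    - [-2,0,0,0,0,0]
    - [-2,0,0,0,0,0]
    - [-2,0,0,0,0,0]
    - [-2,0,0,0,0,0]
    - [-1.2,0,0,0,0,0]

```text
time: 8.23
tool_pos: [0.4989, 0.2048, -0.0056]
tool_rot: [0.0, 0.659, 0.752, -0.0]
contact_force: [-0.2, -0.1, 0.2]
gripper_width: 0.704
grasp_force: 0.0
```

Request:
play_rows:
  commands:
    - [0,0,0,0,0,0]
    - [2,0,0,0,0,0]
    - [6,0,0,0,0,0]
    - [8,0,-20,0,0,0]
    - [0,0,-30,0,0,0]
  hand: 85

```text
time: 8.65
tool_pos: [0.4933, 0.2213, 0.0413]
tool_rot: [-0.002, 0.658, 0.753, -0.003]
contact_force: [0.2, 0.8, -0.5]
gripper_width: 0.999
grasp_force: 0.0
```

Request:
play_rows:
  commands:
    - [0,0,-30,0,0,0]
    - [-20,0,-20,0,0,0]
    - [-30,0,-20,0,0,0]
    - [-30,0,-10,0,0,0]
    - [-30,0,0,0,0,0]

```text
time: 9.07
tool_pos: [0.5136, 0.1118, 0.1284]
tool_rot: [0.002, 0.658, 0.753, 0.002]
contact_force: [1.2, -0.0, 0.3]
gripper_width: 0.995
grasp_force: 0.0
```

Request:
play_rows:
  commands:
    - [-10,0,-10,0,0,0]
    - [0,0,0,0,0,0]

```text
time: 9.23
tool_pos: [0.514, 0.1008, 0.1364]
tool_rot: [0.001, 0.66, 0.751, 0.001]
contact_force: [1.2, -0.0, 0.7]
gripper_width: 0.996
grasp_force: 0.0
```

```bash
cat >> h.py <<'E'
def blue2(f,near,p=None,yaw=None):
    """full view of core: axis from silhouette, blue strip angle from top (+ toward +y)"""
    if p is None: p,yaw=core(f,near)
    m=np.array([-np.sin(yaw),np.cos(yaw),0]); ax=np.array([np.cos(yaw),np.sin(yaw),0]); C=-f["R"].T@f["t"]
    hsv=cv2.cvtColor(f["image"],cv2.COLOR_RGB2HSV)
    bl=(hsv[...,0]>105)&(hsv[...,0]<135)&(hsv[...,1]>120)&(hsv[...,2]>40)
    H=[]
    for r,c in np.argwhere(bl):
        v=ray(f,(c,r))[1]; q=np.array([(C-p)@m,C[2]-p[2]]); w=np.array([v@m,v[2]]); a=w@w; b=q@w; D=b*b-a*(q@q-.025**2)
        if D<0: continue
        t=(-b-np.sqrt(D))/a; h=q+w*t; s=(C+v*t-p)@ax
        if abs(s)<.05: H.append([s,np.degrees(np.arctan2(h[0],h[1]))])
    H=np.array(H); print("n",len(H),"blue mid %.1f"%np.median(H[:,1]),"range",np.percentile(H[:,1],[2,98]).round(1))
    for lo in(-.05,-.017,.017):
        k=(H[:,0]>=lo)&(H[:,0]<lo+.033)
        if k.sum()>5: print("  at s",lo,"mid %.1f"%np.median(H[k,1]))
E
python3 - <<'E'
from h import *
f=grab("wrist","wrist7"); s=manip.state(); print(s["time"],s["tool_pos"])
px=proj(f,[.505,.17,.025]).round().astype(int); print(px)
blue2(f,tuple(px))
for n in("scene","side"): 
  g=grab(n,n+"3"); q=proj(g,[.505,.17,.025]).round().astype(int); print(n,q); core(g,tuple(q))
E
```

```text
9.2833 [0.5134954  0.10207281 0.13563365]
[279 115]
core [0.5055 0.1678 0.025 ] len 0.131 yaw 7.90 box [[199.0, 86.0], [359.0, 85.0], [359.0, 148.0], [199.0, 149.0]] dist/halfangle radius 0.0249
n 2257 blue mid -4.7 range [-18.6   8.6]
  at s -0.05 mid -5.1
  at s -0.017 mid -4.4
  at s 0.017 mid -4.7
scene [299 170]
core [0.5061 0.1676 0.025 ] len 0.138 yaw 9.15 box [[285.0, 156.0], [319.0, 173.0], [312.0, 186.0], [278.0, 169.0]] dist/halfangle radius 0.0231
side [252 263]
core [0.5058 0.1679 0.025 ] len 0.151 yaw 8.24 box [[235.0, 242.0], [280.0, 265.0], [271.0, 283.0], [226.0, 260.0]] dist/halfangle radius 0.0218
```

The blue line is within about 5° of the top, measured full width (27° wide, as expected). I'll cross-check it in the other views and plan the grasp. The tool must turn so that its y axis lies across the core.

```bash
python3 - <<'E'
from h import *
p=np.array([.5057,.1678,.025]); yaw=np.radians(8.1)
for n in("scene3","side3","wrist7"): print(n); blue2(load(n),None,p,yaw)
print(manip.state()["joint_pos"].round(2))
plan(.5057,.1678,.10,8.1,13)
plan(.5057,.1678,.10,188.1,13)
E
```

```text
scene3
n 86 blue mid -4.2 range [-16.6  12.1]
  at s -0.05 mid -2.4
  at s -0.017 mid -5.2
  at s 0.017 mid -4.5
side3
n 105 blue mid -4.0 range [-18.7   7. ]
  at s -0.05 mid -3.4
  at s -0.017 mid -3.9
  at s 0.017 mid -4.7
wrist7
n 2255 blue mid -4.7 range [-18.7   8.6]
  at s -0.05 mid -4.8
  at s -0.017 mid -4.4
  at s 0.017 mid -4.9
[ 0.06 -0.14  1.92  0.    1.36 -0.08]
from [0.5124 0.1032 0.1342] yaw 97.63 tilt [-5.e-04  7.e-04 -1.e+00]
[[np.float64(5.0), np.float64(0.1), np.float64(2.6), 0, 0, np.float64(6.89)], [np.float64(5.0), np.float64(-0.5), np.float64(2.6), 0, 0, np.float64(6.89)], [np.float64(4.9), np.float64(-1.0), np.float64(2.6), 0, 0, np.float64(6.89)], [np.float64(4.7), np.float64(-1.6), np.float64(2.6), 0, 0, np.float64(6.89)], [np.float64(4.5), np.float64(-2.2), np.float64(2.6), 0, 0, np.float64(6.89)]]
[[np.float64(4.2), np.float64(-2.7), np.float64(2.6), 0, 0, np.float64(6.89)], [np.float64(3.9), np.float64(-3.2), np.float64(2.6), 0, 0, np.float64(6.89)], [np.float64(3.4), np.float64(-3.6), np.float64(2.6), 0, 0, np.float64(6.89)], [np.float64(3.0), np.float6
[... 749 characters left out ...]
.float64(4.3), np.float64(2.5), np.float64(2.6), 0, 0, np.float64(-6.96)]]
[[np.float64(4.0), np.float64(3.0), np.float64(2.6), 0, 0, np.float64(-6.96)], [np.float64(3.6), np.float64(3.4), np.float64(2.6), 0, 0, np.float64(-6.96)], [np.float64(3.2), np.float64(3.9), np.float64(2.6), 0, 0, np.float64(-6.96)], [np.float64(2.7), np.float64(4.2), np.float64(2.6), 0, 0, np.float64(-6.96)], [np.float64(2.2), np.float64(4.5), np.float64(2.6), 0, 0, np.float64(-6.96)]]
[[np.float64(1.6), np.float64(4.7), np.float64(2.6), 0, 0, np.float64(-6.96)], [np.float64(1.0), np.float64(4.9), np.float64(2.6), 0, 0, np.float64(-6.96)], [np.float64(0.4), np.float64(5.0), np.float64(2.6), 0, 0, np.float64(-6.96)]]
```

All three views agree on about -4.5°, slightly past the top but in tolerance. I'll turn the tool over the core, centred 1.5 mm toward +y so that closing rolls it back a little.

Request:
play_rows:
  commands:
    - [5,0,2.6,0,0,6.9]
    - [5,-0.5,2.6,0,0,6.9]
    - [5,-1,2.6,0,0,6.9]
    - [4.8,-1.6,2.6,0,0,6.9]
    - [4.6,-2.2,2.6,0,0,6.9]

```text
time: 9.8
tool_pos: [0.5092, 0.1291, 0.1204]
tool_rot: [-0.001, 0.853, 0.522, -0.001]
contact_force: [0.3, 0.6, -1.1]
gripper_width: 0.994
grasp_force: 0.0
```

Request:
play_rows:
  commands:
    - [4.3,-2.7,2.6,0,0,6.9]
    - [4,-3.2,2.6,0,0,6.9]
    - [3.5,-3.6,2.6,0,0,6.9]
    - [3,-4,2.6,0,0,6.9]
    - [2.5,-4.3,2.6,0,0,6.9]

```text
time: 10.22
tool_pos: [0.5068, 0.1542, 0.1074]
tool_rot: [-0.0, 0.969, 0.245, -0.001]
contact_force: [-0.3, -0.4, 0.6]
gripper_width: 0.998
grasp_force: 0.0
```

Request:
play_rows:
  commands:
    - [2,-4.6,2.6,0,0,6.9]
    - [1.4,-4.8,2.6,0,0,6.9]
    - [0.8,-4.9,2.6,0,0,6.9]
    - [0,0,0,0,0,0]
    - [0,0,0,0,0,0]

```text
time: 10.63
tool_pos: [0.5054, 0.1684, 0.0998]
tool_rot: [0.0, 0.997, 0.071, -0.001]
contact_force: [0.3, 0.1, -0.2]
gripper_width: 0.993
grasp_force: 0.0
```

```bash
python3 - <<'E'
from h import *
import time
f=grab("wrist","wrist8")
S=[np.array(manip.state()["tool_pos"]) for _ in range(1)]; print(manip.state()["time"])
plan(.5055,.1693,-.009,8.1,5)
# tip height during push pose, from side2
b=load("side2"); p=np.array([.4907,.2613,-.0067]); th=np.radians(97.6); tx=np.array([np.cos(th),np.sin(th),0]); ty=np.array([np.sin(th),-np.cos(th),0])
for q in [(217.5,280.2),(238.4,291.7)]:
    c,v=ray(b,q); t=((p+tx*.01-c)@tx)/(v@tx); X=c+v*t; print("tip z %.4f"%X[2],"tool y %.4f"%((X-p)@ty))
E
```

```text
10.6833
from [0.5058 0.168  0.1002] yaw 8.15 tilt [-1.1e-03 -2.0e-04 -1.0e+00]
[[np.float64(-0.0), np.float64(-0.3), np.float64(21.8), 0, 0, np.float64(0.01)], [np.float64(-0.0), np.float64(-0.3), np.float64(21.8), 0, 0, np.float64(0.01)], [np.float64(-0.0), np.float64(-0.3), np.float64(21.8), 0, 0, np.float64(0.01)], [np.float64(-0.0), np.float64(-0.3), np.float64(21.8), 0, 0, np.float64(0.01)], [np.float64(-0.0), np.float64(-0.3), np.float64(21.8), 0, 0, np.float64(0.01)]]
tip z 0.0245 tool y 0.0239
tip z 0.0256 tool y -0.0448
```

Tip height is still unsure, between 22 and 31 mm behind the TCP. I'll settle it from the pad-tip pixels in the wrist images, with the openings known.

```bash
python3 - <<'E'
from h import *
f=load("wrist4"); M=np.array(f["mount"]); g=dict(f); g["R"]=M[:3,:3].T; g["t"]=-M[:3,:3].T@M[:3,3]
for n,half in(("wrist1",.0427),("wrist4",.030)):
    im=load(n)["image"].astype(int); g_=im.max(2)-im.min(2); 
    lt=(g_<40)&(im.min(2)>110); 
    out=[]
    for c0,c1 in((120,230),(330,440)):
        r,c=np.where(lt[235:320,c0:c1]); out.append((c.min()+c0,c.max()+c0,r.min()+235,r.max()+235))
    print(n,out)
    for z in(-.015,-.02,-.025,-.03,-.035,-.04):
        print("  z",z,"in/out x=+.011:",proj(g,[.011,half,z]).round(0),proj(g,[.011,-half,z]).round(0),"x=-.011",proj(g,[-.011,half,z]).round(0))
E
```

```text
wrist1 [(np.int64(126), np.int64(172), np.int64(258), np.int64(309)), (np.int64(387), np.int64(439), np.int64(241), np.int64(310))]
  z -0.015 in/out x=+.011: [366. 236.] [192. 236.] x=-.011 [363. 277.]
  z -0.02 in/out x=+.011: [369. 240.] [189. 240.] x=-.011 [365. 282.]
  z -0.025 in/out x=+.011: [372. 244.] [186. 244.] x=-.011 [368. 287.]
  z -0.03 in/out x=+.011: [375. 248.] [183. 248.] x=-.011 [371. 292.]
  z -0.035 in/out x=+.011: [378. 252.] [180. 252.] x=-.011 [374. 298.]
  z -0.04 in/out x=+.011: [381. 257.] [176. 257.] x=-.011 [377. 304.]
wrist4 [(np.int64(158), np.int64(229), np.int64(235), np.int64(310)), (np.int64(330), np.int64(404), np.int64(235), np.int64(309))]
  z -0.015 in/out x=+.011: [340. 236.] [217. 236.] x=-.011 [338. 277.]
  z -0.02 in/out x=+.011: [342. 240.] [216. 240.] x=-.011 [340. 282.]
  z -0.025 in/out x=+.011: [344. 244.] [214. 244.] x=-.011 [342. 287.]
  z -0.03 in/out x=+.011: [346. 248.] [211. 248.] x=-.011 [344. 292.]
  z -0.035 in/out x=+.011: [349. 253.] [209. 252.] x=-.011 [346. 298.]
  z -0.04 in/out x=+.011: [351. 257.] [207. 257.] x=-.011 [348. 304.]
```

Both wrist images give consistent tips: about 37 mm behind the TCP fully open and about 31 mm at 60, matching the side view. At the 50 mm grip they'd be about 29 mm behind, so I'll grasp at TCP z of about -0.021.

Request:
play_rows:
  commands:
    - [0,-0.5,30,0,0,0]
    - [0,-0.5,30,0,0,0]
    - [0,-0.3,25,0,0,0]
    - [0,0,16,0,0,0]
    - [0,0,10,0,0,0]

```text
time: 11.1
tool_pos: [0.5043, 0.1683, -0.0129]
tool_rot: [0.0, 0.998, 0.07, -0.002]
contact_force: [-0.8, 0.4, -0.4]
gripper_width: 0.993
grasp_force: 0.0
```

Request:
play_rows:
  commands:
    - [0,0,5,0,0,0]
    - [0,0,5,0,0,0]
    - [0,0,0,0,0,0]

```text
time: 11.35
tool_pos: [0.5064, 0.1686, -0.0202]
tool_rot: [-0.0, 0.998, 0.069, 0.0]
contact_force: [-0.2, -1.5, 0.5]
gripper_width: 0.999
grasp_force: 0.0
```

```bash
python3 - <<'E'
from h import *
s=manip.state(); print(s["time"],s["contact_force"]); plan(.5055,.1693,-.021,8.1,1)
E
```

```text
11.35 [-0.2042659  -1.47278788  0.48816197]
from [ 0.5064  0.1686 -0.0202] yaw 7.92 tilt [ 2.e-04  0.e+00 -1.e+00]
[[np.float64(-0.8), np.float64(-0.9), np.float64(0.8), 0, 0, np.float64(-0.18)]]
```

Request:
play_rows:
  commands:
    - [-0.5,-0.7,0.5,0,0,0]
    - [0,0,0,0,0,0]
    - [0,0,0,0,0,0]
  hand: 56

```text
time: 11.6
tool_pos: [0.5065, 0.1693, -0.0197]
tool_rot: [-0.0, 0.998, 0.069, 0.001]
contact_force: [-0.5, -0.5, -1.0]
gripper_width: 0.657
grasp_force: 0.0
```

Request:
play_rows:
  commands:
    - [0,0,0,0,0,0]
    - [0,0,0,0,0,0]
    - [0,0,0,0,0,0]
    - [0,0,0,0,0,0]
  hand: 51

```text
time: 11.93
tool_pos: [0.5056, 0.1692, -0.0207]
tool_rot: [-0.0, 0.998, 0.069, 0.0]
contact_force: [-0.4, -0.5, -0.5]
gripper_width: 0.597
grasp_force: 0.0
```

```bash
cat > bl.py <<'E'
from h import *
s=manip.state(); print(s["time"],s["tool_pos"].round(4),s["contact_force"].round(1),s["gripper_width"]*85.4,s["grasp_force"])
for n in("side","scene"):
  g=grab(n,n+"x"+str(int(s["time"]*100)))
  R=rot(s["tool_rot"]); th=np.arctan2(R[1,0],R[0,0]); p=np.array([*s["tool_pos"][:2],.025]); blue2(g,None,p,th)
f=grab("wrist","wx"+str(int(s["time"]*100)))
hsv=cv2.cvtColor(f["image"],cv2.COLOR_RGB2HSV); bl=(hsv[...,0]>105)&(hsv[...,0]<135)&(hsv[...,1]>120)&(hsv[...,2]>40)
for r in range(150,230,20):
    c=np.where(bl[r])[0]; print(r,(c.min(),c.max()) if len(c) else None)
blue2(f,None,p,th)
E
python3 bl.py
```

```text
11.9333 [ 0.5056  0.1692 -0.0207] [-0.4 -0.5 -0.5] 51.020831199439876 0.0
n 62 blue mid 0.5 range [-11.8  13.1]
  at s -0.05 mid 3.7
  at s -0.017 mid 0.2
n 56 blue mid 1.5 range [-11.4  16.9]
  at s -0.05 mid 2.4
  at s -0.017 mid 2.2
  at s 0.017 mid 1.3
150 (np.int64(258), np.int64(300))
170 (np.int64(258), np.int64(299))
190 (np.int64(258), np.int64(299))
210 (np.int64(258), np.int64(299))
n 6908 blue mid 1.0 range [-13.   14.6]
  at s -0.017 mid 1.1
  at s 0.017 mid 1.0
```

The blue line is now about 1° from up. I'll close and lift a little.

Request:
play_rows:
  commands:
    - [0,0,0,0,0,0]
    - [0,0,0,0,0,0]
    - [0,0,0,0,0,0]
    - [0,0,0,0,0,0]
    - [0,0,0,0,0,0]
  hand: 40

```text
time: 12.5
tool_pos: [0.5056, 0.1695, -0.0205]
tool_rot: [-0.0, 0.998, 0.069, -0.0]
contact_force: [-2.6, 2.5, 5.0]
gripper_width: 0.57
grasp_force: 61.9
```

Request:
play_rows:
  commands:
    - [0,0,-2,0,0,0]
    - [0,0,-3,0,0,0]
    - [0,0,-3,0,0,0]
    - [0,0,0,0,0,0]

```text
time: 12.83
tool_pos: [0.5052, 0.1688, -0.0133]
tool_rot: [0.0, 0.998, 0.069, -0.0]
contact_force: [1.0, 0.3, -7.0]
gripper_width: 0.567
grasp_force: 62.8
```

```bash
sed -i 's/,.025\]); blue2(g/,s["tool_pos"][2]+.0457]); blue2(g/' bl.py; python3 bl.py
```

```text
12.8333 [ 0.5052  0.1688 -0.0133] [ 1.   0.3 -7. ] 48.415483361314756 62.77078628540039
n 59 blue mid 0.4 range [-12.1  13. ]
  at s -0.05 mid 1.9
  at s -0.017 mid -0.2
n 53 blue mid 1.2 range [-12.  16.]
  at s -0.05 mid 3.0
  at s -0.017 mid 4.0
  at s 0.017 mid 0.6
150 (np.int64(259), np.int64(301))
170 (np.int64(260), np.int64(301))
190 (np.int64(260), np.int64(300))
210 (np.int64(260), np.int64(300))
n 6860 blue mid -0.1 range [-13.7  13.7]
  at s -0.017 mid -0.1
  at s 0.017 mid -0.0
```

It's held at 63 N with the line within 1° of up. I'll lift and carry it over the rest.

Request:
play_rows:
  commands:
    - [0,0,-10,0,0,0]
    - [0,0,-25,0,0,0]
    - [0,0,-35,0,0,0]
    - [0,0,-30,0,0,0]
    - [0,0,-15,0,0,0]

```text
time: 13.4
tool_pos: [0.5082, 0.1696, 0.1077]
tool_rot: [-0.0, 0.998, 0.069, 0.004]
contact_force: [1.3, -0.3, -5.0]
gripper_width: 0.567
grasp_force: 64.2
```

```bash
python3 - <<'E'
from h import *
plan(.505,-.199,.1,-32.8,12)
E
```

```text
from [0.5082 0.1696 0.1077] yaw 7.89 tilt [ 0.0073  0.0013 -1.    ]
[[np.float64(-4.5), np.float64(30.4), np.float64(0.6), 0, 0, np.float64(3.39)], [np.float64(-2.7), np.float64(30.6), np.float64(0.6), 0, 0, np.float64(3.39)], [np.float64(-0.9), np.float64(30.7), np.float64(0.6), 0, 0, np.float64(3.39)], [np.float64(1.0), np.float64(30.7), np.float64(0.6), 0, 0, np.float64(3.39)], [np.float64(2.8), np.float64(30.6), np.float64(0.6), 0, 0, np.float64(3.39)]]
[[np.float64(4.6), np.float64(30.4), np.float64(0.6), 0, 0, np.float64(3.39)], [np.float64(6.4), np.float64(30.1), np.float64(0.6), 0, 0, np.float64(3.39)], [np.float64(8.1), np.float64(29.6), np.float64(0.6), 0, 0, np.float64(3.39)], [np.float64(9.9), np.float64(29.1), np.float64(0.6), 0, 0, np.float64(3.39)], [np.float64(11.6), np.float64(28.5), np.float64(0.6), 0, 0, np.float64(3.39)]]
[[np.float64(13.2), np.float64(27.7), np.float64(0.6), 0, 0, np.float64(3.39)], [np.float64(14.9), np.float64(26.9), np.float64(0.6), 0, 0, np.float64(3.39)]]
```

Request:
play_rows:
  commands:
    - [-4.5,30.4,0,0,0,3.4]
    - [-2.7,30.6,0,0,0,3.4]
    - [-0.9,30.7,0,0,0,3.4]
    - [1,30.7,0,0,0,3.4]
    - [2.8,30.6,0,0,0,3.4]

```text
time: 13.82
tool_pos: [0.5039, 0.0143, 0.1029]
tool_rot: [0.0, 0.997, -0.081, 0.0]
contact_force: [1.0, -0.1, -7.3]
gripper_width: 0.562
grasp_force: 64.2
```

Request:
play_rows:
  commands:
    - [4.6,30.4,0,0,0,3.4]
    - [6.4,30.1,0,0,0,3.4]
    - [8.1,29.6,0,0,0,3.4]
    - [9.9,29.1,0,0,0,3.4]
    - [11.6,28.5,0,0,0,3.4]

```text
time: 14.23
tool_pos: [0.5024, -0.1396, 0.1028]
tool_rot: [0.0, 0.974, -0.227, 0.0]
contact_force: [0.4, 0.7, -6.1]
gripper_width: 0.569
grasp_force: 64.2
```

Request:
play_rows:
  commands:
    - [13.2,27.7,0,0,0,3.4]
    - [14.9,26.9,0,0,0,3.4]
    - [0,0,0,0,0,0]
    - [0,0,0,0,0,0]
    - [0,0,0,0,0,0]

```text
time: 14.65
tool_pos: [0.5019, -0.1994, 0.1023]
tool_rot: [-0.0, 0.959, -0.283, -0.0]
contact_force: [-0.3, 0.2, -6.2]
gripper_width: 0.566
grasp_force: 64.6
```

```bash
python3 bl.py; python3 - <<'E'
from h import *
import glob
s=manip.state(); n="wx"+str(int((s["time"]-.15)*100)); print(glob.glob("pics/wx*.pkl"))
w=sorted(glob.glob("pics/wx*.pkl"))[-1]; t=w[7:-4]
f=pickle.load(open(w,"rb")); a=load("scene"+t[0:0]+"x"+t[1:] if t[0]=="x" else "scenex"+t)
W=np.hstack([cv2.resize(f["image"],(480,360)),cv2.resize(a["image"][180:290,170:268],(320,360),interpolation=3)])
cv2.imwrite("pics/over.png",W[:,:,::-1]); plan(.505,-.199,.1,-32.8,1)
E
```

```text
14.65 [ 0.5019 -0.1994  0.1023] [-0.3  0.2 -6.2] 48.37606292668669 64.6304440498352
n 47 blue mid -1.8 range [-14.1  10.3]
  at s -0.05 mid -0.8
  at s -0.017 mid -1.0
n 77 blue mid 3.5 range [-10.3  17. ]
  at s -0.017 mid 3.2
  at s 0.017 mid 3.8
150 (np.int64(259), np.int64(301))
170 (np.int64(259), np.int64(301))
190 (np.int64(260), np.int64(300))
210 (np.int64(260), np.int64(300))
n 6924 blue mid 1.7 range [-11.9  15.5]
  at s -0.017 mid 1.6
  at s 0.017 mid 1.7
['pics/wx1193.pkl', 'pics/wx1283.pkl', 'pics/wx1465.pkl']
from [ 0.5021 -0.1985  0.1021] yaw -32.82 tilt [-3.e-04  3.e-04 -1.e+00]
[[np.float64(2.7), np.float64(-1.2), np.float64(2.1), 0, 0, np.float64(-0.02)]]
```

View pics/over.png

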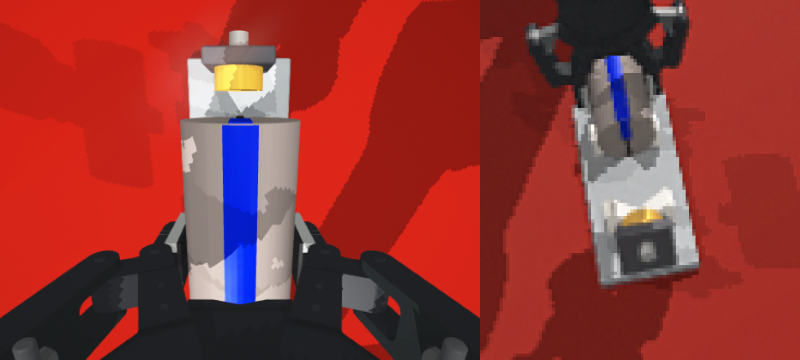

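The wrist half shows the held core with its blue line on top, aligned along the rest. The far plate corners are at about (219,68) and (340,67) in full-size pixels, and the far probe is central at column 279. I'll refine the rest and core-end positions from this view.

```bash
python3 - <<'E'
from h import *
f=load("wx1465"); im=f["image"]; hsv=cv2.cvtColor(im,cv2.COLOR_RGB2HSV)
p=np.array([.502,-.199,0]); th=np.radians(-32.8); ax=np.array([np.cos(th),np.sin(th),0]); ay=np.array([-np.sin(th),np.cos(th),0])
m=(hsv[...,1]<110)&(hsv[...,2]>90)
L=[];Rr=[]
for r in range(76,132,4):
    c=np.where(m[r,190:370])[0]+190; a=onz(f,(c.min()-.5,r),.01)-p; b=onz(f,(c.max()+.5,r),.01)-p
    L.append([a@ax,a@ay]); Rr.append([b@ax,b@ay])
L=np.array(L)*1e3;Rr=np.array(Rr)*1e3
print("left s,y",L[::4].round(1).tolist()); print("right",Rr[::4].round(1).tolist())
print("mid y",np.median((L+Rr)[:,1]/2).round(2),"width",np.median(L[:,1]-Rr[:,1]).round(1), "slope deg",[np.degrees(np.polyfit(q[:,0],q[:,1],1)[0]).round(2) for q in(L,Rr)])
for c in(224,228,330,334):
    r=np.where(m[40:130,c])[0]+40; a=onz(f,(c,r.min()-.5),.01)-p; print("far edge s",(a@ax*1e3).round(1))
y=(hsv[...,0]>18)&(hsv[...,0]<35)&(hsv[...,1]>150)
r,c=np.where(y[60:130,230:330]); print("brass",c.min()+230,c.max()+230,r.min()+60,r.max()+60)
a=onz(f,(c.mean()+230,r.max()+60.5),.062)-p; print("brass face approx s,y",(a@ax*1e3).round(1),(a@ay*1e3).round(1))
# far end of core: top rim
h=.102+.0457+.025
bl=(hsv[...,0]>105)&(hsv[...,0]<135)&(hsv[...,1]>120)
for cc in (240,320): 
    q=np.where((hsv[:,cc,1]<110)&(np.arange(420)>130))[0]; print("core col",cc,q.min())
c=np.where((hsv[160]>-1).all(1)&(hsv[160,:,1]<110))[0]; print("core cols row160",c.min(),c.max())
for r in(138,142,146): a=onz(f,(280,r),h)-p; print("core end row",r,(a@ax*1e3).round(1))
E
```

```text
left s,y [[97.9, 46.3], [86.5, 46.1], [74.9, 45.8], [63.1, 45.5]]
right [[97.9, -43.4], [86.5, -43.1], [74.9, -43.6], [63.1, -43.3]]
mid y 1.13 width 89.4 slope deg [np.float64(0.41), np.float64(-0.34)]
far edge s 103.8
far edge s 103.8
far edge s 103.8
far edge s 103.8
brass 250 306 75 105
brass face approx s,y 74.5 0.2
core col 240 131
core col 320 131
core cols row160 211 348
core end row 138 61.0
core end row 142 59.9
core end row 146 58.8
```

The rest is centred about 1 mm from the tool, the core is centred in the grip, and yaw matches. I'll shift 1 mm and descend.

Request:
play_rows:
  commands:
    - [-0.5,-0.8,10,0,0,0]
    - [0,0,22,0,0,0]
    - [0,0,25,0,0,0]
    - [0,0,17,0,0,0]
    - [0,0,9,0,0,0]

```text
time: 15.22
tool_pos: [0.4999, -0.1966, 0.0154]
tool_rot: [-0.001, 0.959, -0.283, -0.003]
contact_force: [0.0, 0.0, -7.0]
gripper_width: 0.568
grasp_force: 64.6
```

Request:
play_rows:
  commands:
    - [0,0,4,0,0,0]
    - [0,0,2,0,0,0]
    - [0,0,1,0,0,0]
    - [0,0,0,0,0,0]
    - [0,0,0,0,0,0]

```text
time: 15.63
tool_pos: [0.5032, -0.1992, 0.0136]
tool_rot: [0.0, 0.959, -0.283, 0.001]
contact_force: [0.4, -0.4, -6.5]
gripper_width: 0.571
grasp_force: 64.5
```

Request:
play_rows:
  commands:
    - [0,0,1,0,0,0]
    - [0,0,1,0,0,0]
    - [0,0,0,0,0,0]

```text
time: 15.88
tool_pos: [0.5023, -0.1987, 0.0104]
tool_rot: [0.0, 0.959, -0.283, 0.0]
contact_force: [-0.7, 0.8, -6.2]
gripper_width: 0.565
grasp_force: 64.5
```

Request:
play_rows:
  commands:
    - [-0.2,-0.5,1,0,0,0]
    - [0,0,1,0,0,0]
    - [0,0,1,0,0,0]
    - [0,0,0.5,0,0,0]
    - [0,0,0,0,0,0]

```text
time: 16.3
tool_pos: [0.5021, -0.198, 0.0064]
tool_rot: [-0.0, 0.959, -0.283, -0.0]
contact_force: [-0.3, -0.5, -6.7]
gripper_width: 0.566
grasp_force: 64.6
```

Request:
play_rows:
  commands:
    - [0,0,0.5,0,0,0]
    - [0,0,0.5,0,0,0]
    - [0,0,0,0,0,0]

```text
time: 16.55
tool_pos: [0.5022, -0.1981, 0.0056]
tool_rot: [-0.0, 0.959, -0.283, -0.0]
contact_force: [-0.8, 0.3, -6.4]
gripper_width: 0.569
grasp_force: 64.6
```

Request:
play_rows:
  commands:
    - [0,0,0.5,0,0,0]
    - [0,0,0.5,0,0,0]
    - [0,0,0,0,0,0]

```text
time: 16.8
tool_pos: [0.5022, -0.1981, 0.0046]
tool_rot: [-0.0, 0.959, -0.283, -0.0]
contact_force: [-1.1, 0.4, -5.9]
gripper_width: 0.567
grasp_force: 64.6
```

Request:
play_rows:
  commands:
    - [0,0,0.4,0,0,0]
    - [0,0,0.4,0,0,0]
    - [0,0,0,0,0,0]

```text
time: 17.05
tool_pos: [0.5025, -0.1981, 0.0042]
tool_rot: [-0.0, 0.959, -0.283, 0.0]
contact_force: [-0.0, 0.9, -4.2]
gripper_width: 0.568
grasp_force: 64.9
```

Request:
play_rows:
  commands:
    - [0,0,0.4,0,0,0]
    - [0,0,0,0,0,0]
    - [0,0,0,0,0,0]

```text
time: 17.3
tool_pos: [0.5027, -0.1981, 0.004]
tool_rot: [-0.0, 0.959, -0.283, 0.0]
contact_force: [-1.0, 2.9, -0.6]
gripper_width: 0.573
grasp_force: 65.2
```

```bash
python3 bl.py
```

```text
17.3 [ 0.5027 -0.1981  0.004 ] [-1.   2.9 -0.6] 48.896283815379775 65.17645597457886
n 52 blue mid -2.3 range [-15.    9.9]
  at s -0.05 mid -0.9
  at s -0.017 mid -2.2
n 70 blue mid 2.0 range [-11.   15.8]
  at s -0.017 mid 2.0
  at s 0.017 mid 1.3
150 (np.int64(259), np.int64(301))
170 (np.int64(259), np.int64(301))
190 (np.int64(260), np.int64(300))
210 (np.int64(260), np.int64(300))
n 6920 blue mid -0.0 range [-13.7  13.8]
  at s -0.017 mid -0.1
  at s 0.017 mid -0.0
```

It's touching down with the blue line at about 0°. I'll ease 0.4 mm sideways and down, then open slowly.

Request:
play_rows:
  commands:
    - [0,-0.4,0.2,0,0,0]
    - [0,0,0,0,0,0]

```text
time: 17.62
tool_pos: [0.5027, -0.198, 0.0039]
tool_rot: [0.0, 0.959, -0.283, 0.0]
contact_force: [-2.0, 1.9, 2.5]
gripper_width: 0.571
grasp_force: 65.4
```

Request:
play_rows:
  commands:
    - [0,0,0,0,0,0]
    - [0,0,0,0,0,0]
    - [0,0,0,0,0,0]
  hand: 52

```text
time: 17.87
tool_pos: [0.503, -0.1983, 0.0037]
tool_rot: [0.0, 0.959, -0.283, 0.001]
contact_force: [0.4, 0.3, 0.6]
gripper_width: 0.608
grasp_force: 0.0
```

Request:
play_rows:
  commands:
    - [0,0,0,0,0,0]
    - [0,0,0,0,0,0]
    - [0,0,0,0,0,0]
    - [0,0,0,0,0,0]
    - [0,0,0,0,0,0]
  hand: 80

```text
time: 18.28
tool_pos: [0.5025, -0.1978, 0.0033]
tool_rot: [0.0, 0.959, -0.283, 0.0]
contact_force: [0.2, -0.7, -0.2]
gripper_width: 0.937
grasp_force: 0.0
```

```bash
python3 bl.py
```

```text
18.2833 [ 0.5025 -0.1978  0.0033] [ 0.2 -0.7 -0.2] 80.03771499179227 0.0
n 55 blue mid -1.8 range [-15.1   9.4]
  at s -0.05 mid -2.3
  at s -0.017 mid -2.1
  at s 0.017 mid 0.2
n 70 blue mid 2.6 range [-10.3  16.6]
  at s -0.017 mid 2.0
  at s 0.017 mid 2.2
150 (np.int64(258), np.int64(300))
170 (np.int64(258), np.int64(300))
190 (np.int64(259), np.int64(300))
210 (np.int64(259), np.int64(300))
n 6929 blue mid 0.8 range [-13.3  14.3]
  at s -0.017 mid 0.8
  at s 0.017 mid 0.8
```

Released, with the line still up. I'll retreat straight up and check the core in the rest.

Request:
play_rows:
  commands:
    - [0,0,-5,0,0,0]
    - [0,0,-20,0,0,0]
    - [0,0,-35,0,0,0]
    - [0,0,-40,0,0,0]
    - [0,0,-30,0,0,0]

```text
time: 18.85
tool_pos: [0.5031, -0.1981, 0.1366]
tool_rot: [0.0, 0.959, -0.283, 0.001]
contact_force: [0.5, -0.5, 0.7]
gripper_width: 0.939
grasp_force: 0.0
```

Request:
play_rows:
  commands:
    - [-20,0,-20,0,0,0]
    - [-30,0,-10,0,0,0]
    - [-10,0,0,0,0,0]
    - [0,0,0,0,0,0]
    - [0,0,0,0,0,0]

```text
time: 19.27
tool_pos: [0.4522, -0.1652, 0.1637]
tool_rot: [0.0, 0.959, -0.283, 0.001]
contact_force: [0.6, -0.4, -0.1]
gripper_width: 0.942
grasp_force: 0.0
```

```bash
python3 - <<'E'
from h import *
f=grab("wrist","wfin"); s=manip.state(); print(s["time"],s["tool_pos"],s["contact_force"].round(1),s["joint_vel"].round(3).max())
p=np.array([.5018,-.1977,.0494]); yaw=np.radians(-32.8); blue2(f,None,p,yaw)
ax=np.array([np.cos(yaw),np.sin(yaw),0]);ay=np.array([-np.sin(yaw),np.cos(yaw),0])
hsv=cv2.cvtColor(f["image"],cv2.COLOR_RGB2HSV)
bl=((hsv[...,0]>105)&(hsv[...,0]<135)&(hsv[...,1]>150)&(hsv[...,2]>60)).astype(np.uint8)
n,l,st,ce=cv2.connectedComponentsWithStats(bl); k=1+st[1:,4].argmax(); rr,cc=np.where(l==k); print(st[k])
P=np.array([onz(f,q,.0744) for q in zip(cc,rr)])-p; sx=P@ax*1e3; sy=P@ay*1e3
print("strip s range",np.percentile(sx,[0.2,99.8]).round(1),"y mid",sy.mean().round(2),"yaw err deg",np.degrees(np.polyfit(sx,sy,1)[0]).round(2))
m=(hsv[...,0]>18)&(hsv[...,0]<35)&(hsv[...,1]>150)
n,l,st,ce=cv2.connectedComponentsWithStats(m.astype(np.uint8))
for q,c in zip(st[1:],ce[1:]):
    if q[4]>80: a=onz(f,c,.055)-p; print("brass",q,"s,y",(a@ax*1e3).round(1),(a@ay*1e3).round(1))
for nm in("scene","side"):
    g=grab(nm,nm+"fin"); blue2(g,None,p,yaw)
E
```

```text
19.3167 [ 0.45228822 -0.16534075  0.16326123] [-1.2  0.2  0.1] 0.027
n 2146 blue mid 0.1 range [-12.4  14.4]
  at s -0.05 mid 1.0
  at s -0.017 mid 0.9
  at s 0.017 mid -0.0
[ 272   45   16  160 2531]
strip s range [-58.3  59. ] y mid 0.38 yaw err deg -0.02
brass [258   0  19  19 136] s,y 90.3 12.6
brass [259   0  44  32 541] s,y 84.3 -6.2
brass [260 211  40  29 929] s,y -81.8 0.1
n 107 blue mid 3.3 range [-9.8 16.6]
  at s -0.05 mid 4.5
  at s -0.017 mid 3.3
  at s 0.017 mid 3.9
n 64 blue mid -0.9 range [-13.9  10.3]
  at s -0.05 mid -0.9
  at s -0.017 mid -1.2
  at s 0.017 mid 0.0
```

The core lies centred, with yaw error about 0° and the blue line within about 3° of up. Handing in.

```bash
python3 -c "
from plant import manip
print(manip.job_done())"
```

```text
the job is handed in; nothing more can be done
None
```

I handed the job in at about 19 s: the grey core lies in both V-notches about midway between the probes, released with its blue line within about 3° of straight up by my last camera check; the hand-in returned no verdict.

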